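# Open the filter bay of a dental bench dust unit

### The arm

A 7-joint arm with a two-finger parallel gripper is mounted at the origin on the work surface. World frame = base frame: x ahead of the robot, y to its left, z up, the work surface at z = 0. Lengths are in m, angles in rad, forces in N, time in s.
With the tool pointing down it reaches from about 0.425 to 0.875 m from the base axis. Payload 4.7 kg.
Tool frame: the origin (TCP) lies midway between the tips of the shut fingers; the grasp point (between the pads) lies 19 mm behind it; z points along the fingers, y is the line along which they close (so a half turn about z gives the same grasp; the last joint's range is limited). The gripper opens to 87 mm and grips with 3 to 60 N. Pads are 19 mm wide; open, the fingers measure 117 mm over their backs; the gripper's body (75 mm by 190 mm) begins 51 mm behind the grasp point.
Start: joints at [1.262, 0.321, -0.07, 1.45, 0.023, 1.371, -0.057], TCP at [0.206, -0.616, 0.223] pointing down, gripper open.
Joint ranges: [-2.86, 2.86], [-0.3, 2.09], [-1.38, 1.24], [0.06, 2.45], [-1.56, 4.7], [0.09, 2.05], [-2.69, 2.69]. Speed limits (rad/s): [2.57, 2.57, 3.14, 3.14, 3.14, 3.14, 3.14].

### API

Orientations are given as a unit quaternion [x, y, z, w].
In Python, from plant import * gives the robot as it stands.
- The arm moves only by the shell command python3 -m creep 'ROWS' [FORCE]. ROWS is JSON, a list of rows, each an object of numbers: "rx", "ry", "rz": the turn, a rotation vector about the tool's x, y, z in units of 360 degrees (1.0 is 360 degrees); "x", "y", "z": the shift along the tool's x, y, z in units of 500 mm (1.0 is 500 mm); "fingers": the opening, from 0 (shut) to 1 (fully open). In form: [{"rx": .., "ry": .., "rz": .., "x": .., "y": .., "z": .., "fingers": ..}, ...]. A call has exactly 8 rows; each row shifts and turns the commanded pose from where the row before left it, along the tool's axes as they then stand; what a row does not reach is not made up. A row lasts 1/10 s, in which the tool goes at most 50 mm and 8.59 degrees, less where a joint would pass 70% of its speed; a pose out of reach is approached as far as the arm can. A call with a number of a shift or a turn outside -1 to 1 is refused whole. A call with a gripper value outside its range is refused whole. The fingers move at their own pace and stop on an object; FORCE is the grip in N (left out, the last holds). Time passes only in rows, so rows that do not move let the fingers close, or fill a call up. It gives the time, the measured TCP pose, the force, the opening and the grip force at its end, in the units of the state.
- sense(): the state, without advancing time (a new reading comes with each control period).
- read_camera(name): name is "scene" or "top" or "wrist"; returns the picture (480x640x3 uint8, red, green, blue); there is no depth.
- camera_model(name): a dict with "intrinsics" (3x3 intrinsics, pixels), "R" (3x3) and "t" (3): a world point X has camera coordinates R X + t; the wrist camera has in their place "mount" (4x4, takes a point from camera to tool coordinates, whose origin is the TCP and whose axes are the flange's). Camera axes: x right, y down, z forward; pixel columns grow to the right and rows downward; lengths in m; the calibration is good to about 2 mm. A picture is of the moment at which its call begins: read the wrist's pose just before it. camera_model takes no time and is no camera call.
- job_done(): hands the job in; it is judged then, once.
The state is a dict: "time": time; "qpos": joint angles; "joint_velocities": joint speeds; "joint_efforts": joint torques, N m; "tool_pos": TCP position; "eef_rot": TCP orientation; "ft_force": force on the tool from outside, world axes, zero at the start; "torque": the same for the moment, N m; "opening": finger opening in m; "grasp_force": force on a finger pad.
Only numpy, scipy, OpenCV 4.12 (cv2) and the standard library are available. Lean on these libraries where they do the work, as an engineer would, in place of code of your own. Each camera call takes 0.05 s, during which the arm holds its last target. There are 200 camera calls.

### The job

On the white and orange dust filter unit, press the orange snap tab all the way in with the fingertips so that it releases the teal filter cover, then push the cover by its grey ridge along its runners, off its seat over the filter, until it meets the end stop. Only press and push: do not lift or tip the cover, and leave the other things on the bench where they are.

Things in the scene. Friction and masses are not known exactly. Their poses are not given: they have to be found in the camera images.
- unit: Fixed dust filter unit, white over orange, 150 (its x) x 290 mm (its y: -150 to +140), metal deck at z = 80. Origin on the bench under the deck. The cover slides along the unit's +y. Two steel runners on the deck, tops z = 84, x = 48..60 and -60..-48, lie between side walls with tops at z = 96. A hose stub sticks out 18 mm at the -y end, below the deck.
- seat (a point): Fixed point on the deck, middle of the cover's seat over the white pleated filter: unit x 0, y -45, z 80. The seat spans y = -95..+5. Grey lips over it (tops z = 102.5) reach in to x = -54 and 54 and hold the cover's edges down. Behind it, y = -150..-97, the deck is open for fingertips (small corner stops beyond x = -52 and 52).
- end_stop (a point): Fixed point, middle of the end stop's inner face at deck height: unit x 0, y 125, z 80. The stop is a white wall across the +y end, top at z = 110.
- cover: Loose teal cover plate, 116 (x) x 100 (y) x 12 thick, about 0.22 kg, axes as the unit's. Origin: centre of its underside. Starts seated at unit x 0, y -45, z 84; travels 120 mm towards +y to the end stop. A grey ridge, 90 (x) x 14 (y), stands along its rear (-y) edge, up to 30 above the underside. The tab blocks it until pressed in; then it slides with 1 to 4 N.
- ridge (a point): Middle of the rear (-y) face of the cover's ridge, 50 mm towards -y from the cover's origin and 20 above its underside; the face is upright, flush with the plate's rear edge: push here towards +y. Moves with the cover.
- tab (a joint): Travel of the orange snap tab straight down into the deck (m): 0 standing up (starts 0 to 0.002), 0.012 fully in. It takes about 5 N, has no return spring and stays where it is left. Pressed more than 0.0088 it lies below the cover's underside and the cover can pass over it.
- tab_top (a point): Centre of the tab's top face, unit x 0, y 29. The tab is orange with fine red lines, 60 (unit's x) x 44 (unit's y). At joint 0 its top stands 12.5 above the deck, fully in 0.5 above it. 2 mm separate it from the seated cover's front edge, whose top is 3.5 above the standing tab's top.
- spare_filter: bystander: spare filter cartridge, blue frame with white pleats, 50 x 76 x 20 high, lying flat just beyond the unit
- paste_jar: bystander: small closed jar, 52 diameter, 52 high, just beyond the unit
- brush: bystander: hand brush about 160 long, lying on the bench on the robot's side of the unit
- model: bystander: plaster dental model, 62 x 70 base, about 32 high
- mixing_cup: bystander: green mixing bowl, 72 diameter, 60 high
- spatula: bystander: spatula about 180 long, lying flat
- mug: bystander: blue mug, 76 diameter, 88 high
Not all that is in view belongs to the job. Of the things like the cover, leave any that is green or yellow; of the rest the smaller one is meant.

How it is judged:
On the way, in this order (a step that is already met when the one before it is completed fails the run):
1. the tab is pressed in while the cover is still on its seat (value of joint tab above 0.0088 m and y of cover in the frame of unit below -0.03 m), for 0.1 s.
2. the cover has been pushed along its runners, off its seat, to the end stop (y of cover in the frame of unit above 0.06 m and z of cover in the frame of unit between 0.08 and 0.09 m and x of cover in the frame of unit between -0.008 and 0.008 m), for 0.2 s.
At the end, for the whole second after the job is handed in: The cover lies flat and still on the runners off its seat, its centre at least 60 mm to the +y side of the unit's origin (within 15 mm of the end stop), after the tab was pressed in at least 8.8 mm with the cover still seated (all of step 2 and linear speed of cover below 0.02 m/s and angle between cover's own z axis and vertical below 0.1 rad); the robot touches nothing.
It fails at once if the cover is lifted more than 12 mm or tipped (z of cover in the frame of unit above 0.096 m or angle between cover's own z axis and vertical above 0.2 rad).
It fails at once if another thing on the bench is moved more than 30 mm (distance of any of spare_filter, paste_jar, brush, model, mixing_cup, spatula, mug from where it was at the start of the episode above 0.03 m).
It also fails if it takes over 40 s, if anything falls off the work surface, if the arm or the gripper's body presses on something with over 40 N, if the wrist force passes 120 N, or if a joint passes its speed limit or range.

## Working session

There is one attempt and no reset: what is moved stays moved. The work goes in short steps, Python scripts to look and compute and a shell command to move; the robot and the scene stay as the last step left them, time stands still between calls to the robot, and variables do not carry over. Pictures are saved under pics/ and viewed, at most 10 in all, crops included, and the job is handed in when it is done.

```bash
mkdir -p pics; python3 - <<'E'
from plant import *
import cv2
for n in("scene","top"):
    cv2.imwrite(f"pics/{n}0.png",read_camera(n)[:,:,::-1]); print(n,camera_model(n))
print(camera_model("wrist")); print(sense())
E
```

```text
scene {'intrinsics': array([[570.56089659,   0.        , 318.55614992],
       [  0.        , 570.56089659, 246.57123716],
       [  0.        ,   0.        ,   1.        ]]), 'R': array([[-0.78409369,  0.62037646, -0.01816958],
       [ 0.37806542,  0.45421029, -0.80669669],
       [-0.49220283, -0.63939508, -0.59068631]]), 't': array([ 0.41583675, -0.11738138,  1.72056113])}
top {'intrinsics': array([[591.99185389,   0.        , 329.98471156],
       [  0.        , 591.99185389, 237.16959786],
       [  0.        ,   0.        ,   1.        ]]), 'R': array([[ 2.78282319e-02, -9.99612719e-01, -3.88648755e-05],
       [-9.89503880e-01, -2.75412963e-02, -1.41857495e-01],
       [ 1.41801486e-01,  3.98610020e-03, -9.89887089e-01]]), 't': array([-0.01733781,  0.51682052,  1.50522276])}
{'intrinsics': array([[367.65756325,   0.        , 321.96697546],
       [  0.        , 367.65756325, 242.55837895],
       [  0.        ,   0.        ,   1.        ]]), 'mount': array([[ 2.41398602e-05, -9.66965898e-01, -2.54905768e-01,
         7.01273371e-02],
       [ 9.99999690e-01, -1.77375042e-04, 
[... 240 characters left out ...]
ay([ 1.26209262,  0.32174454, -0.07013632,  1.45154222,  0.02256552,
        1.37079016, -0.05694802]), 'joint_velocities': array([ 0.00120564, -0.00090074,  0.00048958, -0.00114173,  0.00114805,
       -0.00019092,  0.00091747]), 'joint_efforts': array([-1.66609411e-04, -4.92572379e+01, -4.05823784e-01, -3.13396668e+01,
       -6.41825167e-02,  3.95200239e-02,  7.69706185e-05]), 'tool_pos': array([ 0.20603887, -0.61596468,  0.2215795 ]), 'eef_rot': array([ 9.87000875e-01,  1.60712642e-01, -1.57221665e-04, -8.33896562e-04]), 'ft_force': array([ 0.20370697,  0.45847708, -0.43108058]), 'torque': array([-0.01472205,  0.0096695 ,  0.1131632 ]), 'grasp_force': 0.0, 'opening': 0.08680962368985203}
```

View pics/scene0.png

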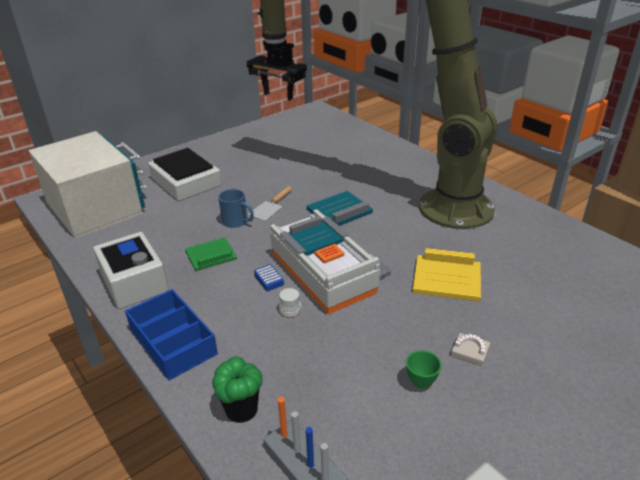

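View pics/top0.png

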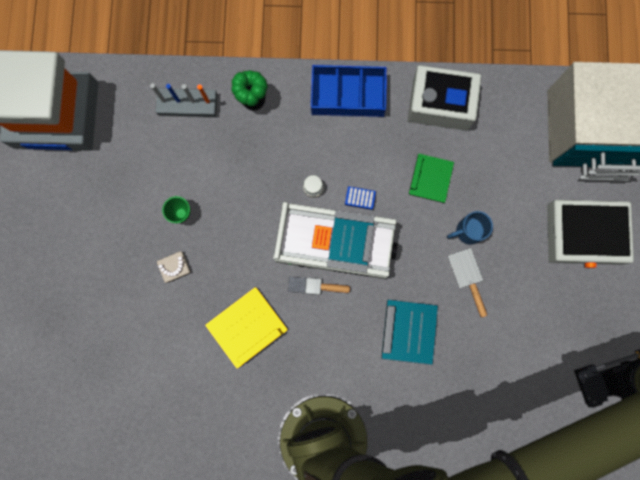

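Candidates for the cover are:
- teal plate on the unit: top (350,240), scene (318,236)
- larger teal plate on the bench: top (410,331)
- green plate: top (432,178)
- yellow plate: top (246,328)

I choose the teal one on the unit, which is the smaller teal and has the orange tab at (322,237). The hose stub is at (397,250), so unit +y points left in the top image, roughly world +y.

```bash
python3 - <<'E'
import cv2,numpy as np
t=cv2.imread("pics/top0.png")[190:300,265:410]; s=cv2.imread("pics/scene0.png")[200:315,255:400]
t=cv2.resize(t,(725,550),interpolation=cv2.INTER_CUBIC)
s=cv2.resize(s,(725,575),interpolation=cv2.INTER_CUBIC)
cv2.imwrite("pics/tc.png",t);cv2.imwrite("pics/sc.png",s)
E
```

```text
(no output)
```

View pics/tc.png

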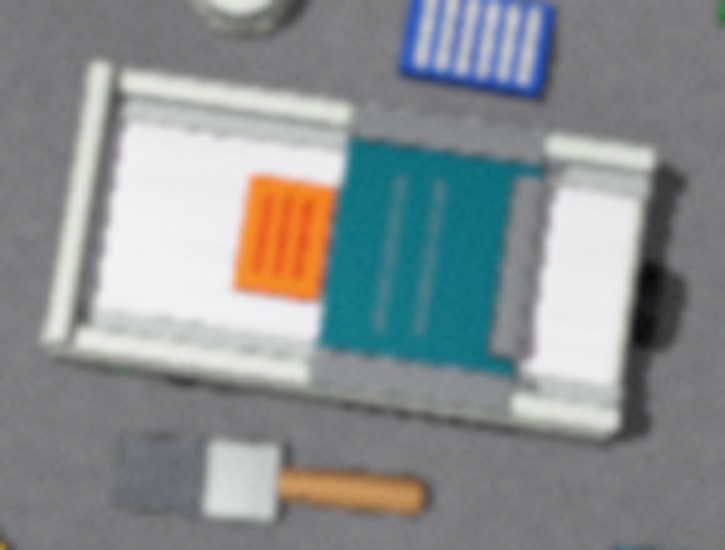

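View pics/sc.png

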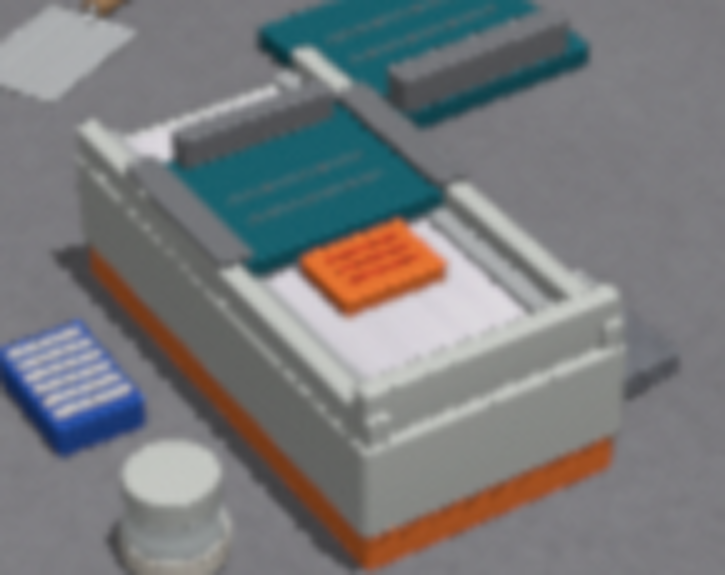

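```bash
cat > h.py <<'E'
from plant import *
import numpy as np,cv2
from scipy.optimize import least_squares
from scipy.spatial.transform import Rotation as Ro
def proj(n,X):
    c=camera_model(n); p=(X@c["R"].T+c["t"])@c["intrinsics"].T; return p[:,:2]/p[:,2:]
def toworld(p,U):  # p x,y,z,yaw
    c,s=np.cos(p[3]),np.sin(p[3]); return U@np.array([[c,-s,0],[s,c,0],[0,0,1]]).T+p[:3]
E
python3 - <<'E'
from h import *
U1=np.array([[30,51,92.5],[30,7,92.5],[-30,7,92.5],[-30,51,92.5],[45,-95,114],[-45,-95,114],[45,-81,114],[-45,-81,114]])/1e3
P1=np.array([[250,177],[336,188],[322,300],[236,290],[545,180],[522,358],[515,178],[492,352]])/5+[265,190]
U2=U1[:4]; P2=np.array([[350,305],[303,262],[402,220],[445,262]])/5+[255,200]
f=lambda p:np.r_[(proj("top",toworld(p,U1))-P1).ravel(),(proj("scene",toworld(p,U2))-P2).ravel()]
r=least_squares(f,[.5,0,0,0],loss='soft_l1'); print(r.x,np.abs(r.fun).max()); print(r.fun.round(1))
for q in ([0,29,.0925e3],[0,-95,104]): print(toworld(r.x,np.array([q])/1e3))
E
```

```text
[ 0.50408202 -0.01201576 -0.00848872 -0.10652835] 1.0919233889660518
[ 0.   0.   0.1  0.1 -0.3  1.1 -0.4  0.7 -0.4 -0.1 -0.3 -0.1  0.1 -0.5
  0.1  0.3 -0.9 -0.  -1.1 -0.5 -0.7  0.   0.6  0.3]
[[0.50716551 0.01681985 0.08401128]]
[[ 0.49398096 -0.10647722  0.09551128]]
```

```bash
python3 -m creep '[{"rz":-0.0227,"z":-0.007,"fingers":0},{"rz":-0.0227,"z":-0.007},{"rz":-0.0227,"z":-0.007},{"rz":-0.0227,"z":-0.007},{"rz":-0.0227,"z":-0.007},{"rz":-0.0227,"z":-0.007},{"rz":-0.0227,"z":-0.007},{"rz":-0.0227,"z":-0.007}]'
python3 -m creep '[{"x":0.079,"y":0.029},{"x":0.079,"y":0.029},{"x":0.079,"y":0.029},{"x":0.079,"y":0.029},{"x":0.079,"y":0.029},{"x":0.079,"y":0.029},{"x":0.079,"y":0.029},{"x":0.079,"y":0.029}]'
python3 -m creep '[{"x":0.079,"y":0.029},{"x":0.079,"y":0.029},{"x":0.079,"y":0.029},{"x":0.079,"y":0.029},{"x":0.079,"y":0.029},{"x":0.079,"y":0.029},{"x":0.079,"y":0.029},{"x":0.05,"y":0.029}]'
python3 -m creep '[{},{},{},{},{},{},{},{}]'
python3 - <<'E'
from h import *
import pickle
s=sense(); im=read_camera("wrist"); cv2.imwrite("pics/w1.png",im[:,:,::-1]); pickle.dump(s,open("s1.pkl","wb"))
print(s)
E
```

```text
{'time': 0.1, 'qpos': array([ 1.26209262,  0.32174454, -0.07013632,  1.45154222,  0.02256552,
        1.37079016, -0.05694802]), 'joint_velocities': array([ 0.00120564, -0.00090074,  0.00048958, -0.00114173,  0.00114805,
       -0.00019092,  0.00091747]), 'joint_efforts': array([-1.66609411e-04, -4.92572379e+01, -4.05823784e-01, -3.13396668e+01,
       -6.41825167e-02,  3.95200239e-02,  7.69706185e-05]), 'tool_pos': array([ 0.20603887, -0.61596468,  0.2215795 ]), 'eef_rot': array([ 9.87000875e-01,  1.60712642e-01, -1.57221665e-04, -8.33896562e-04]), 'ft_force': array([ 0.20370697,  0.45847708, -0.43108058]), 'torque': array([-0.01472205,  0.0096695 ,  0.1131632 ]), 'grasp_force': 0.0, 'opening': 0.08680962368985203}validation failed for argument at $[0]...
validation failed for argument at $[0]...
validation failed for argument at $[0]...
validation failed for argument at $[0]...
```

View pics/w1.png

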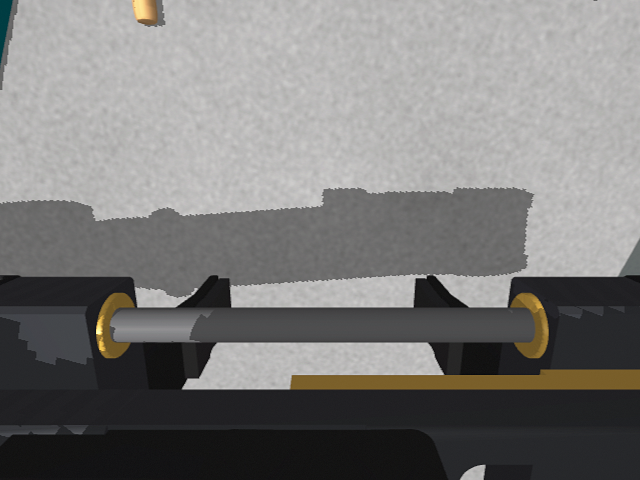

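The call was refused because every key has to be present. I'll give full rows and stop with the TCP behind the ridge, since the camera sees the tool +x side.

```bash
python3 -m creep '[{"rx":0,"ry":0,"rz":-0.0227,"x":0,"y":0,"z":-0.007,"fingers":0},{"rx":0,"ry":0,"rz":-0.0227,"x":0,"y":0,"z":-0.007,"fingers":0},{"rx":0,"ry":0,"rz":-0.0227,"x":0,"y":0,"z":-0.007,"fingers":0},{"rx":0,"ry":0,"rz":-0.0227,"x":0,"y":0,"z":-0.007,"fingers":0},{"rx":0,"ry":0,"rz":-0.0227,"x":0,"y":0,"z":-0.007,"fingers":0},{"rx":0,"ry":0,"rz":-0.0227,"x":0,"y":0,"z":-0.007,"fingers":0},{"rx":0,"ry":0,"rz":-0.0227,"x":0,"y":0,"z":-0.007,"fingers":0},{"rx":0,"ry":0,"rz":-0.0227,"x":0,"y":0,"z":-0.007,"fingers":0}]' | cut -c1-600
python3 - <<'E'
from h import *
s=sense(); print(s["tool_pos"],Ro.from_quat(s["eef_rot"]).as_matrix().round(3))
E
```

```text
time: 0.95
tool_pos: [0.2061, -0.6162, 0.2502]
eef_rot: [0.742, 0.67, 0.0, -0.0]
ft_force: [0.1, 0.4, -0.3]
opening: 0.0309
grasp_force: 0.0
[ 0.20605962 -0.61622574  0.25022492] [[ 0.101  0.995 -0.   ]
 [ 0.995 -0.101  0.001]
 [ 0.001 -0.    -1.   ]]
```

```bash
python3 -m creep '[{"rx":0,"ry":0,"rz":0,"x":0.065,"y":0.028,"z":0,"fingers":0},{"rx":0,"ry":0,"rz":0,"x":0.065,"y":0.028,"z":0,"fingers":0},{"rx":0,"ry":0,"rz":0,"x":0.065,"y":0.028,"z":0,"fingers":0},{"rx":0,"ry":0,"rz":0,"x":0.065,"y":0.028,"z":0,"fingers":0},{"rx":0,"ry":0,"rz":0,"x":0.065,"y":0.028,"z":0,"fingers":0},{"rx":0,"ry":0,"rz":0,"x":0.065,"y":0.028,"z":0,"fingers":0},{"rx":0,"ry":0,"rz":0,"x":0.065,"y":0.028,"z":0,"fingers":0},{"rx":0,"ry":0,"rz":0,"x":0.065,"y":0.028,"z":0,"fingers":0}]'
python3 -m creep '[{"rx":0,"ry":0,"rz":0,"x":0.065,"y":0.028,"z":0,"fingers":0},{"rx":0,"ry":0,"rz":0,"x":0.065,"y":0.028,"z":0,"fingers":0},{"rx":0,"ry":0,"rz":0,"x":0.065,"y":0.028,"z":0,"fingers":0},{"rx":0,"ry":0,"rz":0,"x":0.065,"y":0.028,"z":0,"fingers":0},{"rx":0,"ry":0,"rz":0,"x":0.065,"y":0.028,"z":0,"fingers":0},{"rx":0,"ry":0,"rz":0,"x":0.065,"y":0.028,"z":0,"fingers":0},{"rx":0,"ry":0,"rz":0,"x":0.04,"y":0.028,"z":0,"fingers":0},{"rx":0,"ry":0,"rz":0,"x":0,"y":0,"z":0,"fingers":0}]'
python3 - <<'E'
from h import *
import pickle
s=sense(); im=read_camera("wrist"); cv2.imwrite("pics/w2.png",im[:,:,::-1]); pickle.dump(s,open("s1.pkl","wb"))
print(s["joint_velocities"].round(3),s["qpos"].round(2))
E
```

```text
time: 1.75
tool_pos: [0.3457, -0.3684, 0.2504]
eef_rot: [0.744, 0.668, -0.0, -0.0]
ft_force: [0.2, 0.5, 0.6]
opening: 0.0005
grasp_force: 0.0
time: 2.55
tool_pos: [0.4676, -0.1625, 0.2506]
eef_rot: [0.742, 0.671, 0.001, -0.0]
ft_force: [-1.2, 0.5, -0.2]
opening: 0.0008
grasp_force: 0.0
[ 0.033 -0.008  0.064  0.014  0.029  0.015  0.045] [ 0.93 -0.   -0.64  1.76 -0.    1.38  0.19]
```

View pics/w2.png

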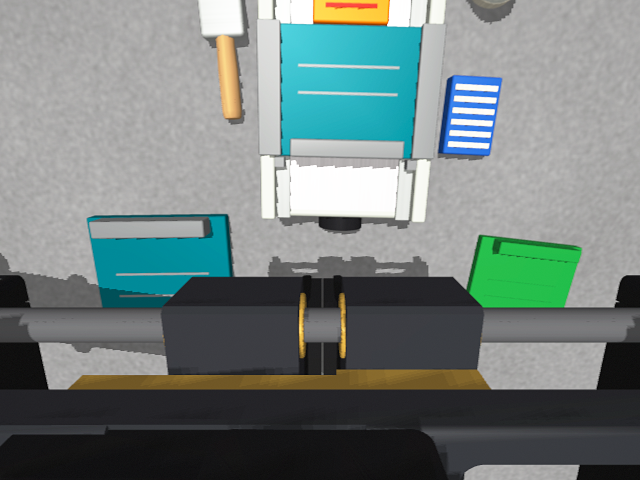

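Wrist view: the cover is at (350,90), the ridge at (347,150) and the tab at (350,8). The TCP is short of the unit, so I move about 85 mm further and look again.

```bash
python3 -m creep '[{"rx":0,"ry":0,"rz":0,"x":0.035,"y":0.006,"z":0,"fingers":0},{"rx":0,"ry":0,"rz":0,"x":0.035,"y":0.006,"z":0,"fingers":0},{"rx":0,"ry":0,"rz":0,"x":0.035,"y":0.006,"z":0,"fingers":0},{"rx":0,"ry":0,"rz":0,"x":0.035,"y":0.006,"z":0,"fingers":0},{"rx":0,"ry":0,"rz":0,"x":0.035,"y":0.006,"z":0,"fingers":0},{"rx":0,"ry":0,"rz":0,"x":0,"y":0,"z":0,"fingers":0},{"rx":0,"ry":0,"rz":0,"x":0,"y":0,"z":0,"fingers":0},{"rx":0,"ry":0,"rz":0,"x":0,"y":0,"z":0,"fingers":0}]'
python3 - <<'E'
from h import *
import pickle
s=sense(); im=read_camera("wrist"); cv2.imwrite("pics/w3.png",im[:,:,::-1]); pickle.dump(s,open("s2.pkl","wb"))
E
```

```text
time: 3.4
tool_pos: [0.4894, -0.0832, 0.2503]
eef_rot: [0.745, 0.667, -0.0, 0.0]
ft_force: [-0.0, 0.0, -0.1]
opening: 0.0006
grasp_force: 0.0
```

View pics/w3.png

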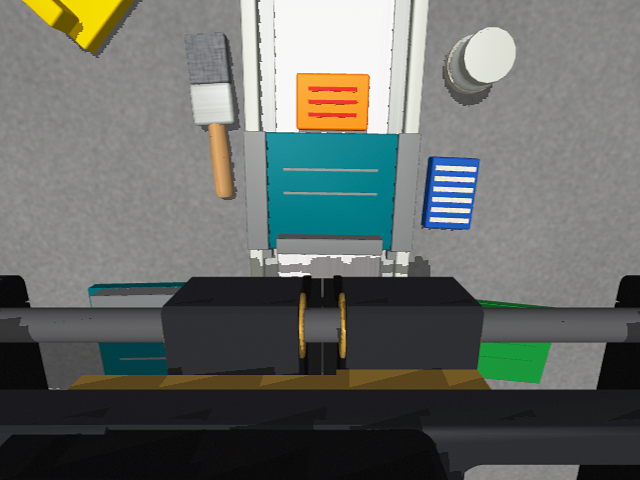

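w3 shows the tab corners at (297,73), (369,74), (368,130) and (298,130). The lip inner corners are at (266,132) and (397,135), and the ridge front top edge runs from (278,236) to (382,238). I'll fit the unit pose on both wrist views, with the given heights used only as shape.

```bash
python3 - <<'E'
from h import *
import pickle
c=camera_model("wrist")
def wp(s,X):
    T=np.eye(4);T[:3,:3]=Ro.from_quat(s["eef_rot"]).as_matrix();T[:3,3]=s["tool_pos"]
    M=np.linalg.inv(T@c["mount"]); p=(X@M[:3,:3].T+M[:3,3])@c["intrinsics"].T; return p[:,:2]/p[:,2:]
s1,s2=[pickle.load(open(f,"rb")) for f in("s1.pkl","s2.pkl")]
A=np.array
U3=A([[30,51,91.5],[-30,51,91.5],[30,7,91.5],[-30,7,91.5],[54,5,102.5],[-54,5,102.5],[45,-81,114],[-45,-81,114]])/1e3
P3=A([[369,74],[297,73],[368,130],[298,130],[397,135],[266,132],[382,238],[278,236]])
U2=A([[54,5,102.5],[-54,5,102.5],[45,-81,114],[-45,-81,114],[30,7,91.5],[-30,7,91.5]])/1e3
P2=A([[421,28],[281,24],[404,142],[292,140],[388,23],[314,22]])
f=lambda p:np.r_[(wp(s2,toworld(p,U3))-P3).ravel(),(wp(s1,toworld(p,U2))-P2).ravel()]
r=least_squares(f,[.5,0,0,-.1],loss='soft_l1'); p=r.x; print(p,r.fun.round(1))
R=Ro.from_quat(s2["eef_rot"]).as_matrix(); print("tool yaw",np.arctan2(R[1,0],R[0,0])-np.pi/2)
for q in ([0,29,92],[0,-95,104],[0,-122,90]):
    w=toworld(p,A([q])/1e3)[0]; print(q,w,(R.T@(w-s2["tool_pos"])/.5).round(4))
E
```

```text
[ 0.50669039 -0.01030448 -0.00624283 -0.12507528] [ 0.6  1.5 -0.3  1.3 -0.9  1.3 -1.2  0.2  0.5 -1.2  0.9 -0.3  0.9 -0.1
 -0.2  0.3  0.3 -2.2  0.5 -2.2 -0.2 -1.3 -0.4 -2.3  0.   3.5 -1.   2.3]
tool yaw -0.10955209783431918
[0, 29, 92] [0.51030812 0.01846898 0.08575717] [0.2069 0.0195 0.329 ]
[0, -95, 104] [ 0.49483919 -0.10456236  0.09775717] [-0.041   0.0157  0.3052]
[0, -122, 90] [ 0.49147096 -0.13135145  0.08375717] [-0.095   0.0149  0.3332]
```

```bash
python3 -m creep '[{"rx":0,"ry":0,"rz":0.0004,"x":0.042,"y":0.0036,"z":0,"fingers":0},{"rx":0,"ry":0,"rz":0.0004,"x":0.042,"y":0.0036,"z":0,"fingers":0},{"rx":0,"ry":0,"rz":0,"x":0.042,"y":0.0036,"z":0.04,"fingers":0},{"rx":0,"ry":0,"rz":0,"x":0.042,"y":0.0036,"z":0.05,"fingers":0},{"rx":0,"ry":0,"rz":0,"x":0.042,"y":0.0036,"z":0.05,"fingers":0},{"rx":0,"ry":0,"rz":0,"x":0,"y":0,"z":0.06,"fingers":0},{"rx":0,"ry":0,"rz":0,"x":0,"y":0,"z":0.06,"fingers":0},{"rx":0,"ry":0,"rz":0,"x":0,"y":0,"z":0.03,"fingers":0}]'
python3 -m creep '[{"rx":0,"ry":0,"rz":0,"x":0,"y":0,"z":0.002,"fingers":0},{"rx":0,"ry":0,"rz":0,"x":0,"y":0,"z":0.002,"fingers":0},{"rx":0,"ry":0,"rz":0,"x":0,"y":0,"z":0.002,"fingers":0},{"rx":0,"ry":0,"rz":0,"x":0,"y":0,"z":0.002,"fingers":0},{"rx":0,"ry":0,"rz":0,"x":0,"y":0,"z":0.002,"fingers":0},{"rx":0,"ry":0,"rz":0,"x":0,"y":0,"z":0.002,"fingers":0},{"rx":0,"ry":0,"rz":0,"x":0,"y":0,"z":0.002,"fingers":0},{"rx":0,"ry":0,"rz":0,"x":0,"y":0,"z":0.002,"fingers":0}]'
```

```text
time: 4.25
tool_pos: [0.5088, 0.021, 0.103]
eef_rot: [0.746, 0.666, -0.001, -0.001]
ft_force: [0.3, -0.7, 0.4]
opening: 0.0003
grasp_force: 0.0
time: 5.05
tool_pos: [0.5104, 0.0222, 0.0975]
eef_rot: [0.746, 0.666, -0.0, 0.0]
ft_force: [0.6, 0.4, -0.7]
opening: 0.0002
grasp_force: 0.0
```

```bash
for i in 1; do python3 -m creep '[{"rx":0,"ry":0,"rz":0,"x":0,"y":0,"z":0.003,"fingers":0},{"rx":0,"ry":0,"rz":0,"x":0,"y":0,"z":0.003,"fingers":0},{"rx":0,"ry":0,"rz":0,"x":0,"y":0,"z":0.003,"fingers":0},{"rx":0,"ry":0,"rz":0,"x":0,"y":0,"z":0.003,"fingers":0},{"rx":0,"ry":0,"rz":0,"x":0,"y":0,"z":0.002,"fingers":0},{"rx":0,"ry":0,"rz":0,"x":0,"y":0,"z":0.002,"fingers":0},{"rx":0,"ry":0,"rz":0,"x":0,"y":0,"z":0.002,"fingers":0},{"rx":0,"ry":0,"rz":0,"x":0,"y":0,"z":0,"fingers":0}]'; done
```

```text
time: 5.85
tool_pos: [0.5104, 0.0222, 0.0886]
eef_rot: [0.746, 0.666, -0.0, 0.0]
ft_force: [-1.6, -0.0, 4.5]
opening: 0.0007
grasp_force: 2.0
```

In contact: 4.5 N at z about 0.0886. I keep pressing.

```bash
python3 -m creep '[{"rx":0,"ry":0,"rz":0,"x":0,"y":0,"z":0.002,"fingers":0},{"rx":0,"ry":0,"rz":0,"x":0,"y":0,"z":0.002,"fingers":0},{"rx":0,"ry":0,"rz":0,"x":0,"y":0,"z":0.002,"fingers":0},{"rx":0,"ry":0,"rz":0,"x":0,"y":0,"z":0.002,"fingers":0},{"rx":0,"ry":0,"rz":0,"x":0,"y":0,"z":0.002,"fingers":0},{"rx":0,"ry":0,"rz":0,"x":0,"y":0,"z":0.002,"fingers":0},{"rx":0,"ry":0,"rz":0,"x":0,"y":0,"z":0.002,"fingers":0},{"rx":0,"ry":0,"rz":0,"x":0,"y":0,"z":0,"fingers":0}]'
```

```text
time: 6.65
tool_pos: [0.5104, 0.0222, 0.0813]
eef_rot: [0.746, 0.666, -0.0, -0.0]
ft_force: [-1.3, -0.2, 2.9]
opening: 0.0006
grasp_force: 1.5
```

```bash
python3 -m creep '[{"rx":0,"ry":0,"rz":0,"x":0,"y":0,"z":0.002,"fingers":0},{"rx":0,"ry":0,"rz":0,"x":0,"y":0,"z":0.002,"fingers":0},{"rx":0,"ry":0,"rz":0,"x":0,"y":0,"z":0.001,"fingers":0},{"rx":0,"ry":0,"rz":0,"x":0,"y":0,"z":0,"fingers":0},{"rx":0,"ry":0,"rz":0,"x":0,"y":0,"z":0,"fingers":0},{"rx":0,"ry":0,"rz":0,"x":0,"y":0,"z":0,"fingers":0},{"rx":0,"ry":0,"rz":0,"x":0,"y":0,"z":0,"fingers":0},{"rx":0,"ry":0,"rz":0,"x":0,"y":0,"z":0,"fingers":0}]'
```

```text
time: 7.45
tool_pos: [0.5105, 0.0222, 0.0808]
eef_rot: [0.746, 0.666, -0.001, 0.0]
ft_force: [-6.3, -1.0, 18.2]
opening: 0.0003
grasp_force: 9.2
```

The tab has bottomed out: tip at z = 0.0808 (0.0805 expected) with 18 N. I lift over the ridge, go back behind it and spread the fingers for two contact points.

```bash
python3 -m creep '[{"rx":0,"ry":0,"rz":0,"x":0,"y":0,"z":-0.04,"fingers":0},{"rx":0,"ry":0,"rz":0,"x":0,"y":0,"z":-0.05,"fingers":0},{"rx":0,"ry":0,"rz":0,"x":0,"y":0,"z":-0.05,"fingers":0},{"rx":0,"ry":0,"rz":0,"x":0,"y":0,"z":0,"fingers":0},{"rx":0,"ry":0,"rz":0,"x":-0.06,"y":0,"z":0,"fingers":0.3},{"rx":0,"ry":0,"rz":0,"x":-0.06,"y":-0.001,"z":0,"fingers":0.45},{"rx":0,"ry":0,"rz":0,"x":-0.06,"y":-0.001,"z":0,"fingers":0.45},{"rx":0,"ry":0,"rz":0,"x":-0.06,"y":-0.001,"z":0,"fingers":0.45}]'
python3 -m creep '[{"rx":0,"ry":0,"rz":0,"x":-0.06,"y":0,"z":0,"fingers":0.45},{"rx":0,"ry":0,"rz":0,"x":-0.015,"y":0,"z":0,"fingers":0.45},{"rx":0,"ry":0,"rz":0,"x":0,"y":0,"z":0,"fingers":0.45},{"rx":0,"ry":0,"rz":0,"x":0,"y":0,"z":0,"fingers":0.45},{"rx":0,"ry":0,"rz":0,"x":0,"y":0,"z":0,"fingers":0.45},{"rx":0,"ry":0,"rz":0,"x":0,"y":0,"z":0,"fingers":0.45},{"rx":0,"ry":0,"rz":0,"x":0,"y":0,"z":0,"fingers":0.45},{"rx":0,"ry":0,"rz":0,"x":0,"y":0,"z":0,"fingers":0.45}]'
python3 - <<'E'
from h import *
a=[cv2.resize(read_camera(n)[y:y+115,265:400,::-1] if n=="top" else read_camera(n)[200:315,255:390,::-1],None,fx=2.9,fy=4,interpolation=cv2.INTER_CUBIC) for n,y in(("top",190),("scene",0))]
cv2.imwrite("pics/c4.png",np.hstack(a))
E
```

```text
time: 8.25
tool_pos: [0.495, -0.0981, 0.1479]
eef_rot: [0.746, 0.666, -0.0, -0.0]
ft_force: [0.4, 0.5, -0.0]
opening: 0.025
grasp_force: 0.0
time: 9.05
tool_pos: [0.4915, -0.1337, 0.1491]
eef_rot: [0.745, 0.667, -0.0, 0.0]
ft_force: [0.3, -0.5, -0.4]
opening: 0.0393
grasp_force: 0.0
```

View pics/c4.png

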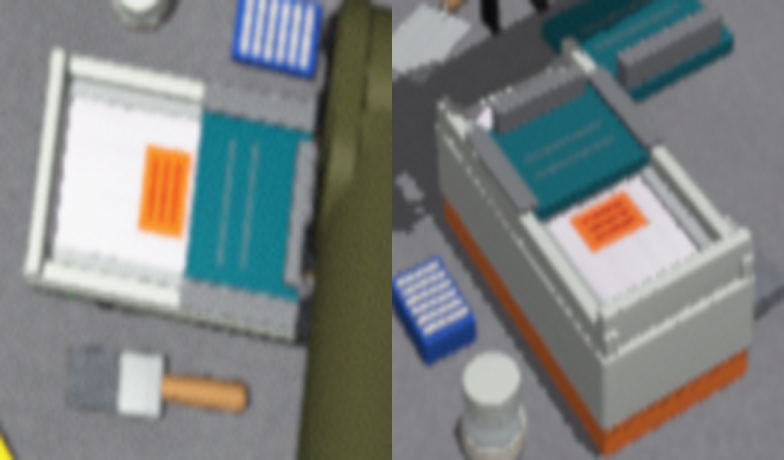

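The tab lies flush with the deck (scene crop (610,220)) and the cover is still seated. The TCP is behind the ridge, so I descend to z about 0.090.

```bash
python3 -m creep '[{"rx":0,"ry":0,"rz":0,"x":0,"y":0,"z":0.03,"fingers":0.45},{"rx":0,"ry":0,"rz":0,"x":0,"y":0,"z":0.03,"fingers":0.45},{"rx":0,"ry":0,"rz":0,"x":0,"y":0,"z":0.02,"fingers":0.45},{"rx":0,"ry":0,"rz":0,"x":0,"y":0,"z":0.015,"fingers":0.45},{"rx":0,"ry":0,"rz":0,"x":0,"y":0,"z":0.012,"fingers":0.45},{"rx":0,"ry":0,"rz":0,"x":0,"y":0,"z":0.01,"fingers":0.45},{"rx":0,"ry":0,"rz":0,"x":0,"y":0,"z":0,"fingers":0.45},{"rx":0,"ry":0,"rz":0,"x":0,"y":0,"z":0,"fingers":0.45}]'
python3 -m creep '[{"rx":0,"ry":0,"rz":0,"x":0.006,"y":0,"z":0,"fingers":0.45},{"rx":0,"ry":0,"rz":0,"x":0.006,"y":0,"z":0,"fingers":0.45},{"rx":0,"ry":0,"rz":0,"x":0.006,"y":0,"z":0,"fingers":0.45},{"rx":0,"ry":0,"rz":0,"x":0.006,"y":0,"z":0,"fingers":0.45},{"rx":0,"ry":0,"rz":0,"x":0.006,"y":0,"z":0,"fingers":0.45},{"rx":0,"ry":0,"rz":0,"x":0.006,"y":0,"z":0,"fingers":0.45},{"rx":0,"ry":0,"rz":0,"x":0.006,"y":0,"z":0,"fingers":0.45},{"rx":0,"ry":0,"rz":0,"x":0.006,"y":0,"z":0,"fingers":0.45}]'
```

```text
time: 9.95
tool_pos: [0.4916, -0.1342, 0.0907]
eef_rot: [0.746, 0.666, 0.0, 0.0]
ft_force: [0.2, -0.3, -0.7]
opening: 0.0395
grasp_force: 0.0
time: 10.75
tool_pos: [0.4941, -0.1104, 0.0906]
eef_rot: [0.746, 0.666, -0.0, 0.0]
ft_force: [-0.2, -1.1, 0.0]
opening: 0.0388
grasp_force: 0.5
```

```bash
python3 -m creep '[{"rx":0,"ry":0,"rz":0,"x":0.008,"y":0,"z":0,"fingers":0.45},{"rx":0,"ry":0,"rz":0,"x":0.01,"y":0,"z":0,"fingers":0.45},{"rx":0,"ry":0,"rz":0,"x":0.01,"y":0,"z":0,"fingers":0.45},{"rx":0,"ry":0,"rz":0,"x":0.01,"y":0,"z":0,"fingers":0.45},{"rx":0,"ry":0,"rz":0,"x":0.01,"y":0,"z":0,"fingers":0.45},{"rx":0,"ry":0,"rz":0,"x":0.01,"y":0,"z":0,"fingers":0.45},{"rx":0,"ry":0,"rz":0,"x":0.01,"y":0,"z":0,"fingers":0.45},{"rx":0,"ry":0,"rz":0,"x":0.01,"y":0,"z":0,"fingers":0.45}]'

```

```text
time: 11.55
tool_pos: [0.4985, -0.0712, 0.0906]
eef_rot: [0.746, 0.666, 0.0, 0.0]
ft_force: [0.9, -0.9, 0.9]
opening: 0.0393
grasp_force: 0.6
```

Sliding at about 1 N; continue.

```bash
python3 -m creep '[{"rx":0,"ry":0,"rz":0,"x":0.01,"y":0,"z":0,"fingers":0.45},{"rx":0,"ry":0,"rz":0,"x":0.01,"y":0,"z":0,"fingers":0.45},{"rx":0,"ry":0,"rz":0,"x":0.01,"y":0,"z":0,"fingers":0.45},{"rx":0,"ry":0,"rz":0,"x":0.01,"y":0,"z":0,"fingers":0.45},{"rx":0,"ry":0,"rz":0,"x":0.01,"y":0,"z":0,"fingers":0.45},{"rx":0,"ry":0,"rz":0,"x":0.01,"y":0,"z":0,"fingers":0.45},{"rx":0,"ry":0,"rz":0,"x":0.01,"y":0,"z":0,"fingers":0.45},{"rx":0,"ry":0,"rz":0,"x":0.01,"y":0,"z":0,"fingers":0.45}]'
python3 -m creep '[{"rx":0,"ry":0,"rz":0,"x":0.01,"y":0,"z":0,"fingers":0.45},{"rx":0,"ry":0,"rz":0,"x":0.01,"y":0,"z":0,"fingers":0.45},{"rx":0,"ry":0,"rz":0,"x":0.01,"y":0,"z":0,"fingers":0.45},{"rx":0,"ry":0,"rz":0,"x":0.008,"y":0,"z":0,"fingers":0.45},{"rx":0,"ry":0,"rz":0,"x":0.006,"y":0,"z":0,"fingers":0.45},{"rx":0,"ry":0,"rz":0,"x":0.005,"y":0,"z":0,"fingers":0.45},{"rx":0,"ry":0,"rz":0,"x":0.004,"y":0,"z":0,"fingers":0.45},{"rx":0,"ry":0,"rz":0,"x":0.004,"y":0,"z":0,"fingers":0.45}]'
```

```text
time: 12.35
tool_pos: [0.503, -0.0315, 0.0906]
eef_rot: [0.746, 0.666, -0.0, 0.0]
ft_force: [-0.1, -2.2, 0.3]
opening: 0.0392
grasp_force: 0.7
time: 13.15
tool_pos: [0.5061, -0.0035, 0.0906]
eef_rot: [0.746, 0.666, -0.0, 0.0]
ft_force: [0.1, -1.4, 0.4]
opening: 0.0391
grasp_force: 0.8
```

```bash
python3 -m creep '[{"rx":0,"ry":0,"rz":0,"x":0.003,"y":0,"z":0,"fingers":0.45},{"rx":0,"ry":0,"rz":0,"x":0.003,"y":0,"z":0,"fingers":0.45},{"rx":0,"ry":0,"rz":0,"x":0.003,"y":0,"z":0,"fingers":0.45},{"rx":0,"ry":0,"rz":0,"x":0.003,"y":0,"z":0,"fingers":0.45},{"rx":0,"ry":0,"rz":0,"x":0.002,"y":0,"z":0,"fingers":0.45},{"rx":0,"ry":0,"rz":0,"x":0.002,"y":0,"z":0,"fingers":0.45},{"rx":0,"ry":0,"rz":0,"x":0.002,"y":0,"z":0,"fingers":0.45},{"rx":0,"ry":0,"rz":0,"x":0,"y":0,"z":0,"fingers":0.45}]'
```

```text
time: 13.95
tool_pos: [0.507, 0.0044, 0.0906]
eef_rot: [0.746, 0.666, -0.001, 0.0]
ft_force: [-0.4, -5.6, 1.6]
opening: 0.0397
grasp_force: 2.4
```

```bash
python3 -m creep '[{"rx":0,"ry":0,"rz":0,"x":0.002,"y":0,"z":0,"fingers":0.45},{"rx":0,"ry":0,"rz":0,"x":0.002,"y":0,"z":0,"fingers":0.45},{"rx":0,"ry":0,"rz":0,"x":0,"y":0,"z":0,"fingers":0.45},{"rx":0,"ry":0,"rz":0,"x":0,"y":0,"z":0,"fingers":0.45},{"rx":0,"ry":0,"rz":0,"x":0,"y":0,"z":0,"fingers":0.45},{"rx":0,"ry":0,"rz":0,"x":0,"y":0,"z":0,"fingers":0.45},{"rx":0,"ry":0,"rz":0,"x":0,"y":0,"z":0,"fingers":0.45},{"rx":0,"ry":0,"rz":0,"x":0,"y":0,"z":0,"fingers":0.45}]'
```

```text
time: 14.75
tool_pos: [0.5069, 0.0045, 0.0906]
eef_rot: [0.746, 0.666, -0.002, 0.001]
ft_force: [-1.3, -9.2, 3.6]
opening: 0.0391
grasp_force: 4.2
```

The cover is against the stop: no further movement and the force is at 9 N. I back off, lift and look.

```bash
python3 -m creep '[{"rx":0,"ry":0,"rz":0,"x":-0.01,"y":0,"z":0,"fingers":0.45},{"rx":0,"ry":0,"rz":0,"x":-0.02,"y":0,"z":0,"fingers":0.45},{"rx":0,"ry":0,"rz":0,"x":-0.02,"y":0,"z":0,"fingers":0.45},{"rx":0,"ry":0,"rz":0,"x":0,"y":0,"z":0,"fingers":0.45},{"rx":0,"ry":0,"rz":0,"x":0,"y":0,"z":-0.05,"fingers":0.45},{"rx":0,"ry":0,"rz":0,"x":0,"y":0,"z":-0.08,"fingers":0.45},{"rx":0,"ry":0,"rz":0,"x":0,"y":0,"z":-0.08,"fingers":0.45},{"rx":0,"ry":0,"rz":0,"x":0,"y":0,"z":-0.08,"fingers":0.45}]'
python3 -m creep '[{"rx":0,"ry":0,"rz":0,"x":-0.06,"y":0,"z":-0.04,"fingers":0.45},{"rx":0,"ry":0,"rz":0,"x":-0.06,"y":0,"z":0,"fingers":0.45},{"rx":0,"ry":0,"rz":0,"x":-0.06,"y":0,"z":0,"fingers":0.45},{"rx":0,"ry":0,"rz":0,"x":0,"y":0,"z":0,"fingers":0.45},{"rx":0,"ry":0,"rz":0,"x":0,"y":0,"z":0,"fingers":0.45},{"rx":0,"ry":0,"rz":0,"x":0,"y":0,"z":0,"fingers":0.45},{"rx":0,"ry":0,"rz":0,"x":0,"y":0,"z":0,"fingers":0.45},{"rx":0,"ry":0,"rz":0,"x":0,"y":0,"z":0,"fingers":0.45}]'
python3 - <<'E'
from h import *
cv2.imwrite("pics/w5.png",np.hstack([cv2.resize(read_camera("wrist")[:,:,::-1],(400,300)),cv2.resize(read_camera("scene")[:,:,::-1][180:330,220:420],(400,300))]))
E
```

```text
time: 15.55
tool_pos: [0.5042, -0.0167, 0.2369]
eef_rot: [0.745, 0.667, 0.0, -0.0]
ft_force: [0.8, -0.2, 0.3]
opening: 0.0394
grasp_force: 0.0
time: 16.35
tool_pos: [0.4946, -0.1057, 0.2555]
eef_rot: [0.745, 0.667, 0.0, -0.0]
ft_force: [0.3, -1.0, -0.3]
opening: 0.0393
grasp_force: 0.0
```

View pics/w5.png

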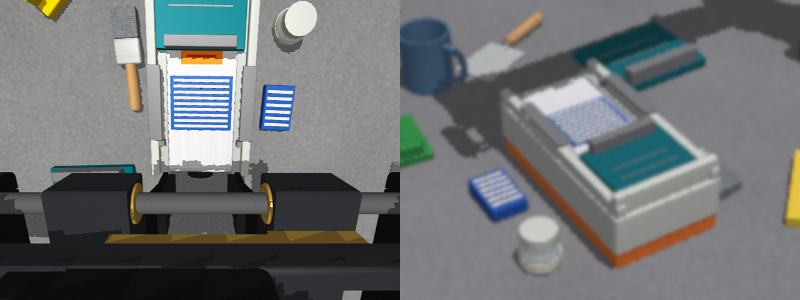

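The cover lies flat against the end stop (scene half (640,155)) and the seat is clear. The brush, jar and spare filter have not moved, and the arm is free.

```bash
python3 -c "
from plant import *
print(job_done())"
```

```text
the job is handed in; nothing more can be done
None
```

The snap tab was pressed fully in and the teal cover pushed flat to the end stop; nothing else on the bench appeared to move, and the job was handed in at about 16.5 s (no verdict returned).

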